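# Date-stamp the form under the survey meter

## Robot

A 7-joint arm with a two-finger parallel gripper is mounted at the origin on a cart in front of the work surface, level with it; the furniture and walls round the work are solid. World frame = base frame: x ahead of the robot, y to its left, z up, the work surface at z = 0. Lengths are in m, angles in rad, forces in N, time in s.
With the tool pointing down it reaches from about 0.4 to 0.85 m from the base axis. Payload 4.5 kg.
Tool frame: the origin (TCP) lies midway between the tips of the shut fingers; the grasp point (between the pads) lies 19 mm behind it; z points along the fingers, y is the line along which they close (so a half turn about z gives the same grasp; the last joint's range is limited). The gripper opens to 88 mm and grips with 3 to 60 N. Pads are 18 mm wide; open, the fingers measure 123 mm over their backs; the gripper's body (75 mm by 187 mm) begins 45 mm behind the grasp point.
Start: joints at [1.354, 0.689, -0.195, 1.565, 0.157, 0.902, -0.215], TCP at [0.155, -0.605, 0.239] pointing down, gripper open.
Joint ranges: [-3.01, 3.01], [-0.46, 2.08], [-1.47, 1.51], [0.13, 2.56], [-1, 4.14], [0.04, 2.09], [-2.66, 2.66]. Speed limits (rad/s): [2.57, 2.57, 3.14, 3.14, 3.14, 3.14, 3.14].

## Interface

Orientations are given as a unit quaternion [x, y, z, w].
In Python, from plant import r, eyes, finish_job gives the robot as it stands. The module is installed in compiled form; this text tells all that it offers.
- The arm moves only by the tool move_arm, never from a script. Its argument "motion" is a list of rows, each a list of 7 numbers: the shift along the tool's x, y, z in mm, then the turn, a rotation vector about the tool's x, y, z in degrees, then the closure, from 0 (fully open) to 1 (shut). A call has 1 to 5 rows; each row is the pose to reach, as a shift and turn from the pose commanded when the call began, along the tool's axes at that moment; what a row does not reach only later rows make up. A row lasts 1/8 s, in which the tool goes at most 62.5 mm and 10.7 degrees, less where a joint would pass 70% of its speed; a pose out of reach is approached as far as the arm can. A call with a gripper value outside its range is refused whole. The fingers move at their own pace and stop on an object; "newtons" is the grip in N (left out, the last holds). Time passes only in rows, so rows that repeat a pose let the fingers close. It gives the time, the measured TCP pose, the force, the opening and the grip force at its end, in the units of the state.
- r.get_state(): the state, without advancing time (a new reading comes with each control period).
- eyes.snapshot(name): name is "side" or "top"; returns a dict with "frame" (384x512x3 uint8, red, green, blue), "z_map" (384x512 float32, m along the optical axis (not along the pixel's ray), 0 where there is no reading), "intrinsics" (3x3 intrinsics, pixels), "dist" ([k1, k2, p1, p2, k3] as OpenCV has them; the pictures are not rectified), "world_to_cam" (4x4, takes a point from world to camera coordinates). Camera axes: x right, y down, z forward; pixel columns grow to the right and rows downward; lengths in m; the calibration is good to about 2 mm. A picture is of the moment at which its call begins.
- finish_job(): hands the job in; it is judged then, once.
The state is a dict: "clock": time; "q": joint angles; "qd": joint speeds; "joint_torque": joint torques, N m; "tool_pos": TCP position; "eef_rot": TCP orientation; "contact_force": force on the tool from outside, world axes, zero at the start; "moment": the same for the moment, N m; "opening": opening from 0.0 (shut) to 1.0 (fully open); "finger_force": force on a finger pad.
Only numpy, scipy, OpenCV 4.12 (cv2) and the standard library are available. Lean on these libraries where they do the work, as an engineer would, in place of code of your own. Each camera call takes 0.05 s, during which the arm holds its last target. There are 200 camera calls.

## Task

Somebody left the survey meter lying across the tray of forms, over the box that has to be stamped. Lift it off and lay it flat and right way up on the bare desk, then take the hand stamp and press it, upright and square, inside the printed box on the top form, firmly enough for a clear print but without crushing the forms. Then stand the stamp upright on the desk again; set things down rather than drop them, and leave the bottle and the jars where they are.

Things in the scene. Friction and masses are not known exactly. Their poses are not given: they have to be found in the camera images.
- survey_meter: yellow hand contamination meter, 163 x 66 x 67 mm, about 0.5 kg. Origin: centre of its underside (flat base at 2 mm above the origin); x runs along its length (body from x = -82 to +68 mm), y across its 66 mm width, z up. The box-shaped body is 54 mm high; a 25 mm range knob stands on it to 67 mm. Grip it across the width. At first it lies like a bridge on the two long rims of the form tray, above the printed box.
- date_stamp: hand stamp, 80 mm tall, mass 0.06 to 0.13 kg, standing on its printing face: a red and black block 26 mm (x) by 52 mm (y) and 46 mm high with flat upright sides, and on it a dark round handle 24 mm across, from 46 to 80 mm. Nothing on it moves. Origin: centre of the printing face (underside), z up. It prints clearly when pressed on the form with 8 to 16 N for about half a second; above 35 N it crushes the forms.
- form_tray: grey steel tray, fixed, 140 (x) by 230 mm (y), walls 5 mm, rim 40 mm above the desk, filled wall to wall with white forms. Origin: centre of its underside. The forms' height is NOT known: their top lies 9 to 29 mm below the rim, differs every time and must be felt (or seen). It gives about 1 mm per 4 N, 6 mm at most. The desk left of it (x 0.38 to 0.56 m, y 0.25 to 0.38 m) is bare.
- stamp_box (a point): point at rim height (40 mm above the desk) straight above the centre of the printed box on the top form; axes as the tray's. The box is a black line frame, 71 mm inside along the tray's x and 46 mm inside along the tray's y, so the stamp's long side (its y) lies along the tray's x; either way round is right.
- wash_bottle: white plastic wash bottle with blue cap, 205 mm tall, a loose bystander at the back. Origin: centre of its underside.
- jar_a: small sample jar with white cap, 53 mm across, 55 mm tall, a loose bystander at the near right. Origin: centre of its underside.
- jar_b: another such jar (53 x 55 mm), dark, a loose bystander at the back left. Origin: centre of its underside.

How it is judged:
By the outcome, as a careful person would: the job done as asked, in the order asked, and still so for the second after the job is handed in, with the robot touching nothing.
It also fails if it takes over 72 s, if anything falls off the work surface, if the arm or the gripper's body presses on something with over 40 N, if the wrist force passes 120 N, or if a joint passes its speed limit or range.

## Working session

There is one attempt and no reset: what is moved stays moved. The work goes in short steps, Python scripts to look and compute and a tool call to move; the robot and the scene stay as the last step left them, time stands still between calls to the robot, and variables do not carry over. Pictures are saved under pics/ and viewed, at most 11 in all, crops included, and the job is handed in when it is done.

Besides the shell and the picture viewer there is one more tool, called after "Call:" by a JSON object that holds its "op" and its "data", one argument or row to a line. move_arm: Moves the arm, as the interface text tells. Its arguments: {"type":"object","properties":{"motion":{"type":"array","items":{"type":"array","items":{"type":"number"}}},"newtons":{"type":"number"}},"required":["motion"]}

```bash
mkdir -p pics
cat > h.py <<'E'
import numpy as np, cv2
from plant import r, eyes
def snap(n):
    s=eyes.snapshot(n); np.savez('/tmp/'+n+'.npz',**s); return s
def load(n): return dict(np.load('/tmp/'+n+'.npz'))
def cloud(s):
    K,d,T=[np.asarray(s[k],float) for k in('intrinsics','dist','world_to_cam')]
    h,w=s['z_map'].shape
    uv=np.stack(np.meshgrid(np.arange(w),np.arange(h)),-1).reshape(-1,1,2).astype(float)
    n=cv2.undistortPoints(uv,K,d).reshape(h,w,2)
    z=s['z_map'][...,None]; P=np.concatenate([n*z,z],-1)
    W=(P-T[:3,3])@T[:3,:3]; W[s['z_map']==0]=np.nan
    return W
def proj(s,p):
    K,d,T=[np.asarray(s[k],float) for k in('intrinsics','dist','world_to_cam')]
    return cv2.projectPoints(np.asarray(p,float).reshape(-1,1,3),cv2.Rodrigues(T[:3,:3])[0],T[:3,3],K,d)[0].reshape(-1,2)
def save(im,name): cv2.imwrite('pics/'+name+'.png',im[...,::-1])
E
python3 - <<'E'
from h import *
a=snap('top');b=snap('side')
save(a['frame'],'top0');save(b['frame'],'side0')
for s in(a,b):
    T=s['world_to_cam'];print(-T[:3,:3].T@T[:3,3]);print(T[:3,:3].round(2).tolist())
print(r.get_state())
E
```

```text
[ 0.4399102  -0.05303248  1.04864701]
[[-0.02, -1.0, -0.01], [-0.99, 0.02, -0.13], [0.13, 0.01, -0.99]]
[ 0.33085005 -0.95379125  0.78858645]
[[0.96, -0.27, -0.01], [-0.17, -0.59, -0.79], [0.2, 0.77, -0.61]]
{'clock': 0.1, 'q': array([ 1.35379248,  0.68988026, -0.19452803,  1.56623608,  0.1572846 ,
        0.90251622, -0.21510294]), 'qd': array([ 7.66373448e-04, -2.09620801e-03, -3.03327411e-04, -2.35684542e-03,
       -9.48379497e-04,  3.61305018e-05, -3.32670170e-04]), 'joint_torque': array([-3.92581103e-03, -5.28491664e+01, -1.27162054e+00, -1.53835344e+01,
       -5.25148446e-02,  1.85870580e-03,  5.19173841e-05]), 'tool_pos': array([ 0.1549367 , -0.60490106,  0.23800389]), 'eef_rot': array([ 9.92142795e-01,  1.25107925e-01, -1.56539576e-04, -8.10158176e-04]), 'contact_force': array([ 0.32671984, -0.13322112,  0.28893772]), 'moment': array([0.03300197, 0.02175426, 0.07648342]), 'finger_force': 0.0, 'opening': 0.9994381129516668}
```

View pics/top0.png

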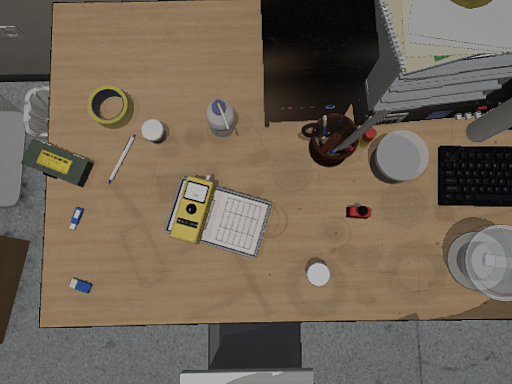

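View pics/side0.png

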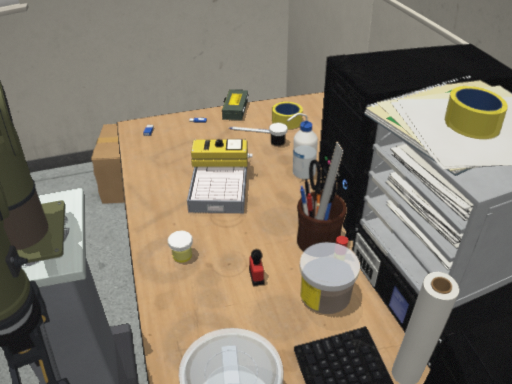

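The top view (up is +x, right is −y) shows the meter at about (192,210) across the left end of the tray, whose centre is about (220,218). The stamp is at (358,211), jar_a at (318,273), jar_b at (152,130) and the bottle at (220,117). The desk around (120,215) is bare.

Run:
```python
from h import *
s=load('top');W=cloud(s);f=s['frame'];hsv=cv2.cvtColor(f,cv2.COLOR_RGB2HSV)
def rect(m,name):
    P=W[m];P=P[~np.isnan(P).any(1)]
    (c,sz,a)=cv2.minAreaRect((P[:,:2]*1000).astype(np.float32));print(name,len(P),'c',np.round(c,1),'sz',np.round(sz,1),'ang',round(a,1),'z',np.round(np.percentile(P[:,2],[5,50,95])*1000,1))
X,Y,Z=W[...,0],W[...,1],W[...,2]
reg=np.zeros(X.shape,bool);reg[165:265,155:280]=1
rect(reg&(Z>.08)&(Z<.1),'meter top')
rect(reg&(Z>.1)&(Z<.13),'knob')
rect(reg&(Z>.033)&(Z<.045),'rim')
rect(reg&(Z>.008)&(Z<.034),'forms')
reg[:]=0;reg[195:225,340:380]=1
rect(reg&(Z>.03)&(Z<.055),'stamp block');rect(reg&(Z>.065),'handle');rect(reg&(Z>.01),'stamp all')
print('desk z',np.nanmedian(Z[200:240,95:150]))
s2=load('side');W2=cloud(s2);X,Y,Z=[W2[...,i] for i in range(3)];W=W2
reg=np.zeros(X.shape,bool);reg[130:215,180:255]=1
rect(reg&(Z>.085)&(Z<.1),'meter top side');rect(reg&(Z>.033)&(Z<.045),'rim side')
reg[:]=0;reg[240:290,240:275]=1
rect(reg&(Z>.065),'handle side');rect(reg&(Z>.012),'stamp side')
big=np.hstack([cv2.resize(load('top')['frame'][165:265,155:285],None,fx=4,fy=4,interpolation=2),cv2.resize(load('top')['frame'][185:235,335:385],(280,400),interpolation=2)])
save(big[:, :800],'crop1')
```

```text
meter top 1772 c [531.6 116.5] sz [ 66.6 147.9] ang 73.7 z [87.8 92.1 96.2]
knob 58 c [532.1 116.7] sz [18.4 18.1] ang 84.7 z [102.  104.2 106.5]
rim 633 c [516.2  62.4] sz [232.3 140.2] ang 72.7 z [33.3 38.8 42.3]
forms 3168 c [512.6  60.4] sz [230.2 136.7] ang 72.4 z [25.7 29.6 32.5]
stamp block 138 c [ 521.  -278.3] sz [48.  24.1] ang 84.3 z [35.8 45.1 48.3]
handle 87 c [ 520.9 -277.8] sz [19.9 21.1] ang 87.6 z [69.1 77.6 79.9]
stamp all 266 c [ 520.8 -277.9] sz [48.7 25.2] ang 84.3 z [11.7 45.9 79.3]
desk z -0.0003512034644649181
meter top side 728 c [532.2 111.5] sz [ 64.6 147.8] ang 72.4 z [86.9 91.4 95.3]
rim side 375 c [503.3  18.4] sz [148.  144.7] ang 72.1 z [33.6 38.1 43.8]
handle side 114 c [ 522.4 -283.5] sz [19.3 23.2] ang 60.1 z [67.  76.1 80.9]
stamp side 399 c [ 522.7 -283.5] sz [50.  24.8] ang 83.5 z [16.2 45.9 79. ]
```

View pics/crop1.png

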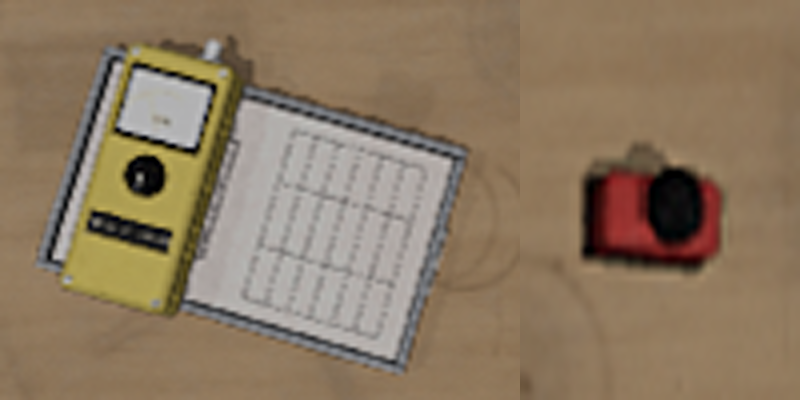

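Cameras agree to about 5 mm, so I'm averaging them. Meter: body centre (532, 114), yaw −16.5°, top at z 92. Tray: yaw −17.4°, forms near z 30. Stamp: (522, −281), yaw −6°. Next, a helper to convert targets into tool-axis moves.

```bash
cat > go.py <<'E'
import sys, numpy as np
from scipy.spatial.transform import Rotation as R
from plant import r
# usage: go.py x y z(mm) az(deg of tool x)
s=r.get_state(); A=R.from_quat(s['eef_rot']); p=s['tool_pos']*1000
x=A.as_matrix()[:,0]; print('t %.2f'%s['clock'],'pos',p.round(1),'az %.1f'%np.degrees(np.arctan2(x[1],x[0])),'tilt %.2f'%np.degrees(np.arccos(-A.as_matrix()[2,2])),'q',s['q'].round(2),'open %.3f'%s['opening'],'F',s['contact_force'].round(1))
if len(sys.argv)>4:
    t=np.array(list(map(float,sys.argv[1:4]))); a=np.radians(float(sys.argv[4]))
    B=R.from_matrix(np.array([[np.cos(a),np.sin(a),0],[np.sin(a),-np.cos(a),0],[0,0,-1]]))
    print('shift',A.inv().apply(t-p).round(1),'turn',np.degrees((A.inv()*B).as_rotvec()).round(1))
E
python3 go.py 532 114 260 -16.5; python3 go.py 330 -270 260 0
```

```text
t 0.10 pos [ 154.9 -604.9  238. ] az 14.4 tilt 0.09 q [ 1.35  0.69 -0.19  1.57  0.16  0.9  -0.22] open 0.999 F [ 0.3 -0.1  0.3]
shift [ 543.7 -602.8  -21.1] turn [-0.1  0.  30.9]
t 0.10 pos [ 154.9 -604.9  238. ] az 14.4 tilt 0.09 q [ 1.35  0.69 -0.19  1.57  0.16  0.9  -0.22] open 0.999 F [ 0.3 -0.1  0.3]
shift [ 252.7 -281.   -21.6] turn [-0.1  0.  14.4]
```

Call:
{"op": "move_arm", "data": {
  "motion": [
    [40, -44, -20, 0, 0, 3, 0],
    [80, -89, -21, 0, 0, 6, 0],
    [120, -133, -21, 0, 0, 9, 0],
    [160, -177, -21, 0, 0, 12, 0],
    [200, -222, -21, 0, 0, 15, 0]
  ],
  "newtons": 30
}}

```text
clock: 0.72
tool_pos: [0.2945, -0.339, 0.2597]
eef_rot: [1.0, -0.006, 0.0, -0.0]
contact_force: [1.2, 0.3, 0.7]
opening: 1.0
finger_force: 0.0
```

```bash
python3 go.py 532 114 260 -16.5
```

```text
t 0.72 pos [ 294.5 -339.   259.7] az -0.7 tilt 0.02 q [ 0.83  0.43 -0.12  2.05  0.08  0.66 -0.92] open 1.000 F [1.2 0.3 0.7]
shift [ 2.317e+02 -4.560e+02 -2.000e-01] turn [-0.  -0.  15.8]
```

Call:
{"op": "move_arm", "data": {
  "motion": [
    [25, -50, 0, 0, 0, 2, 0],
    [50, -100, 0, 0, 0, 4, 0],
    [75, -150, 0, 0, 0, 6, 0],
    [100, -200, 0, 0, 0, 8, 0],
    [125, -250, 0, 0, 0, 10, 0]
  ]
}}

```text
clock: 1.35
tool_pos: [0.4221, -0.0905, 0.2597]
eef_rot: [0.996, -0.093, -0.0, 0.0]
contact_force: [0.9, -0.4, -0.1]
opening: 1.0
finger_force: 0.0
```

```bash
python3 go.py 532 114 160 -16.5
```

```text
t 1.35 pos [422.1 -90.5 259.7] az -10.7 tilt 0.01 q [ 0.14  0.41 -0.05  2.1   0.04  0.64 -1.69] open 1.000 F [ 0.9 -0.4 -0.1]
shift [  70.1 -221.3   99.6] turn [ 0.  -0.   5.8]
```

Call:
{"op": "move_arm", "data": {
  "motion": [
    [16, -50, 0, 0, 0, 2, 0],
    [32, -100, 0, 0, 0, 4, 0],
    [48, -150, 20, 0, 0, 6, 0],
    [60, -190, 50, 0, 0, 6, 0],
    [70, -221, 85, 0, 0, 6, 0]
  ]
}}

```text
clock: 1.98
tool_pos: [0.532, 0.1145, 0.1739]
eef_rot: [0.99, -0.144, 0.001, -0.0]
contact_force: [-0.3, -0.1, 0.2]
opening: 0.995
finger_force: 0.0
```

```bash
python3 go.py 532 114 55 -16.5
python3 - <<'E'
from h import *
s=snap('side');save(cv2.resize(s['frame'][70:240,130:330],None,fx=3.5,fy=3.5,interpolation=2),'pre')
E
```

```text
t 1.98 pos [532.  114.5 173.9] az -16.5 tilt 0.09 q [-0.29  0.67 -0.    1.88  0.    0.58 -2.16] open 0.995 F [-0.3 -0.1  0.2]
shift [  0.    0.6 118.9] turn [-0.1 -0.1 -0. ]
```

View pics/pre.png

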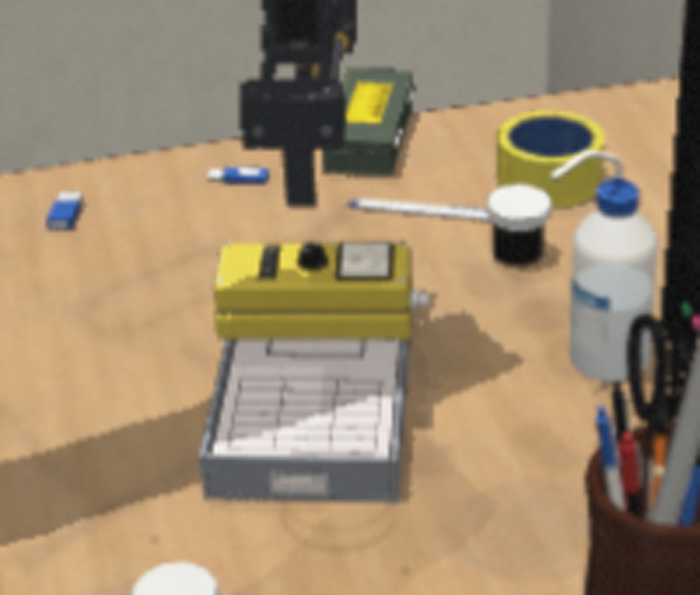

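The fingers hang centred over the meter near the knob at about (312,255) in the crop. I'll descend and then close.

Call:
{"op": "move_arm", "data": {
  "motion": [
    [0, 0, 40, 0, 0, 0, 0],
    [0, 0, 75, 0, 0, 0, 0],
    [0, 0, 100, 0, 0, 0, 0],
    [0, 0, 115, 0, 0, 0, 0],
    [0, 0, 119, 0, 0, 0, 0]
  ]
}}

```text
clock: 2.65
tool_pos: [0.5307, 0.112, 0.0551]
eef_rot: [0.989, -0.145, -0.001, 0.0]
contact_force: [0.3, -0.5, 0.2]
opening: 0.999
finger_force: 0.0
```

Call:
{"op": "move_arm", "data": {
  "motion": [
    [0, 0, 0, 0, 0, 0, 0.3],
    [0, 0, 0, 0, 0, 0, 0.4],
    [0, 0, 0, 0, 0, 0, 0.5],
    [0, 0, 0, 0, 0, 0, 0.5],
    [0, 0, 0, 0, 0, 0, 0.5]
  ],
  "newtons": 35
}}

```text
clock: 3.28
tool_pos: [0.532, 0.1131, 0.0565]
eef_rot: [0.99, -0.144, 0.001, -0.001]
contact_force: [0.3, 3.5, 6.3]
opening: 0.752
finger_force: 35.0
```

Call:
{"op": "move_arm", "data": {
  "motion": [
    [0, 0, -6, 0, 0, 0, 0.6],
    [0, 0, -20, 0, 0, 0, 0.6],
    [0, 0, -45, 0, 0, 0, 0.6],
    [0, 0, -70, 0, 0, 0, 0.6],
    [0, 0, -90, 0, 0, 0, 0.6]
  ]
}}

```text
clock: 3.9
tool_pos: [0.5306, 0.1114, 0.147]
eef_rot: [0.989, -0.145, -0.0, 0.0]
contact_force: [0.1, 0.2, -4.9]
opening: 0.745
finger_force: 35.0
```

```bash
python3 go.py 470 315 130 0
```

```text
t 3.90 pos [530.6 111.4 147. ] az -16.7 tilt 0.05 q [-0.29  0.71 -0.    1.91  0.01  0.52 -2.16] open 0.745 F [ 0.1  0.2 -4.9]
shift [-116.4 -177.7   16.9] turn [  0.    0.  -16.7]
```

Call:
{"op": "move_arm", "data": {
  "motion": [
    [-18, -28, 0, 0, 0, -2.5, 0.6],
    [-45, -69, 0, 0, 0, -6.5, 0.6],
    [-73, -111, 0, 0, 0, -10.5, 0.6],
    [-98, -150, 8, 0, 0, -14, 0.6],
    [-116, -178, 17, 0, 0, -16.7, 0.6]
  ]
}}

```text
clock: 4.53
tool_pos: [0.4694, 0.3178, 0.129]
eef_rot: [1.0, 0.002, -0.0, -0.0]
contact_force: [0.8, 0.0, -4.4]
opening: 0.747
finger_force: 35.0
```

```bash
python3 go.py 470 315 20 0
python3 - <<'E'
from h import *
for n in('top','side'):
    s=snap(n);W=cloud(s);f=s['frame'].astype(int)
    y=(f[...,0]>110)&(f[...,2]<90)&(f[...,1]>90)&(W[...,1]>.2)&(W[...,1]<.42)&(W[...,0]>.36)&(W[...,0]<.6)&(W[...,2]>.03)
    print(n,y.sum(),np.nanpercentile(W[y],[2,98],axis=0).round(3).tolist())
E
```

```text
t 4.53 pos [469.4 317.8 129. ] az 0.3 tilt 0.04 q [-0.66  0.77 -0.03  1.84  0.04  0.53 -2.28] open 0.747 F [ 0.8  0.  -4.4]
shift [  0.6   2.9 109. ] turn [-0.   0.   0.3]
top 731 [[0.396, 0.286, 0.158], [0.54, 0.349, 0.223]]
side 745 [[0.394, 0.283, 0.116], [0.538, 0.34, 0.169]]
```

Call:
{"op": "move_arm", "data": {
  "motion": [
    [0, 2, 35, 0, 0, 0, 0.6],
    [0, 2, 68, 0, 0, 0, 0.6],
    [0, 2, 90, 0, 0, 0, 0.6],
    [0, 2, 102, 0, 0, 0, 0.6],
    [0, 2, 107, 0, 0, 0, 0.6]
  ]
}}

```text
clock: 5.25
tool_pos: [0.471, 0.3133, 0.0216]
eef_rot: [1.0, 0.0, -0.0, 0.0]
contact_force: [-0.5, -0.1, -5.0]
opening: 0.746
finger_force: 35.0
```

Call:
{"op": "move_arm", "data": {
  "motion": [
    [0, 0, 1, 0, 0, 0, 0.6],
    [0, 0, 2, 0, 0, 0, 0.6],
    [0, 0, 3, 0, 0, 0, 0.6],
    [0, 0, 4, 0, 0, 0, 0.6],
    [0, 0, 4, 0, 0, 0, 0.6]
  ]
}}

```text
clock: 5.88
tool_pos: [0.4709, 0.3139, 0.0177]
eef_rot: [1.0, 0.001, 0.0, 0.0]
contact_force: [-0.2, -0.0, -4.8]
opening: 0.747
finger_force: 35.0
```

Call:
{"op": "move_arm", "data": {
  "motion": [
    [0, 0, 0.5, 0, 0, 0, 0.6],
    [0, 0, 1, 0, 0, 0, 0.6],
    [0, 0, 1.5, 0, 0, 0, 0.6],
    [0, 0, 2, 0, 0, 0, 0.6],
    [0, 0, 2, 0, 0, 0, 0.6]
  ]
}}

```text
clock: 6.5
tool_pos: [0.4709, 0.3139, 0.0166]
eef_rot: [1.0, 0.001, 0.0, -0.0]
contact_force: [-1.8, -0.7, 5.3]
opening: 0.748
finger_force: 35.0
```

Contact (the force flipped from −5 to +5 N). I'll release gently and then rise.

Call:
{"op": "move_arm", "data": {
  "motion": [
    [0, 0, -0.5, 0, 0, 0, 0.22],
    [0, 0, -0.5, 0, 0, 0, 0.1],
    [0, 0, -0.5, 0, 0, 0, 0],
    [0, 0, -0.5, 0, 0, 0, 0],
    [0, 0, -4, 0, 0, 0, 0]
  ]
}}

```text
clock: 7.12
tool_pos: [0.4707, 0.3138, 0.0196]
eef_rot: [1.0, 0.001, -0.0, 0.0]
contact_force: [0.7, 0.5, 0.1]
opening: 0.997
finger_force: 0.0
```

Call:
{"op": "move_arm", "data": {
  "motion": [
    [0, 0, -25, 0, 0, 0, 0],
    [0, 0, -65, 0, 0, 0, 0],
    [0, 0, -115, 0, 0, 0, 0],
    [30, 30, -165, 0, 0, 0, 0],
    [30, 80, -200, 0, 0, 0, 0]
  ]
}}

```text
clock: 7.75
tool_pos: [0.5034, 0.2358, 0.2216]
eef_rot: [1.0, 0.002, 0.003, -0.001]
contact_force: [1.2, -0.2, -0.1]
opening: 1.003
finger_force: 0.0
```

```bash
python3 go.py 522 -281 200 84
python3 - <<'E'
from h import *
s=snap('side');save(s['frame'],'side2')
E
```

```text
t 7.75 pos [503.4 235.8 221.6] az 0.2 tilt 0.34 q [-0.49  0.61 -0.06  1.81  0.05  0.72 -2.14] open 1.003 F [ 1.2 -0.2 -0.1]
shift [ 16.8 516.9  20.2] turn [  0.1  -0.4 -83.8]
```

View pics/side2.png

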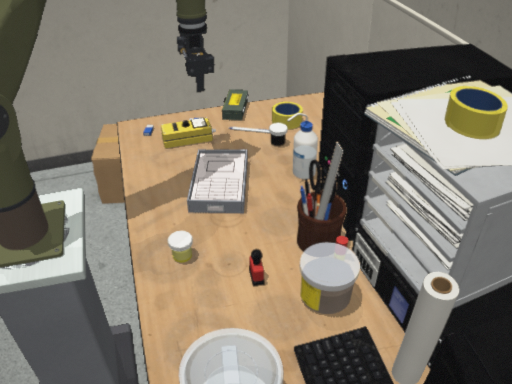

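The meter lies flat at (187,130), and the tray is clear with its box visible. I'm moving back toward the stamp while turning.

Call:
{"op": "move_arm", "data": {
  "motion": [
    [0, 50, -10, 0, 0, -9, 0],
    [0, 105, -20, 0, 0, -18, 0],
    [0, 160, -20, 0, 0, -27, 0],
    [0, 215, -20, 0, 0, -36, 0],
    [0, 270, -20, 0, 0, -45, 0]
  ]
}}

```text
clock: 8.43
tool_pos: [0.5009, -0.037, 0.2392]
eef_rot: [0.923, 0.386, 0.0, 0.0]
contact_force: [0.8, -0.1, -0.4]
opening: 1.004
finger_force: 0.0
```

```bash
python3 go.py 522 -281 200 84
python3 - <<'E'
from h import *
s=load('side');W=cloud(s)
m=(W[...,0]<.66)&(W[...,0]>.45)&(W[...,1]<-.12)&(W[...,1]>-.42)&(W[...,2]>.09)
P=W[m]
for lo in np.arange(-.42,-.12,.05):
    Q=P[(P[:,1]>=lo)&(P[:,1]<lo+.05)]
    if len(Q): print(lo.round(2),'minx %.3f maxz %.3f'%(Q[:,0].min(),Q[:,2].max()))
E
```

```text
t 8.43 pos [500.9 -37.  239.2] az 45.4 tilt 0.02 q [ 0.2   0.54 -0.33  1.92  0.26  0.72 -1.07] open 1.004 F [ 0.8 -0.1 -0.4]
shift [-158.9  186.4   39.3] turn [  0.    0.  -38.6]
-0.42 minx 0.586 maxz 0.103
-0.37 minx 0.586 maxz 0.104
-0.32 minx 0.622 maxz 0.102
-0.27 minx 0.636 maxz 0.171
-0.22 minx 0.635 maxz 0.166
```

The pencil cup and tub sit close on the +x side, so I'll grip the stamp across its 52 mm length (tool x azimuth −6°). That keeps the gripper body clear of them.

Call:
{"op": "move_arm", "data": {
  "motion": [
    [-4, 40, 0, 0, 0, 9, 0],
    [-8, 75, 0, 0, 0, 19, 0],
    [-12, 110, 0, 0, 0, 29, 0],
    [-14, 145, 0, 0, 0, 38, 0],
    [-16, 170, 0, 0, 0, 46, 0]
  ]
}}

```text
clock: 9.05
tool_pos: [0.6108, -0.168, 0.2389]
eef_rot: [1.0, -0.011, -0.0, 0.0]
contact_force: [-1.1, 0.3, 0.2]
opening: 1.001
finger_force: 0.0
```

```bash
python3 go.py 522 -281 130 -6
python3 - <<'E'
from h import *
for n in('top','side'):
    s=snap(n);W=cloud(s);f=s['frame'].astype(int)
    m=(np.abs(W[...,0]-.52)<.05)&(np.abs(W[...,1]+.28)<.05)&(W[...,2]>.012)&(W[...,2]<.09)
    P=W[m];c,sz,a=cv2.minAreaRect((P[:,:2]*1000).astype(np.float32));print(n,m.sum(),np.round(c,1),np.round(sz,1),round(a,1))
s=load('top');save(cv2.resize(s['frame'][180:265,160:285],None,fx=6,fy=6,interpolation=2),'box')
E
```

```text
t 9.05 pos [ 610.8 -168.   238.9] az -1.3 tilt 0.04 q [ 0.25  0.7  -0.09  1.54  0.08  0.91 -1.47] open 1.001 F [-1.1  0.3  0.2]
shift [-86.3 114.9 109. ] turn [0.  0.  4.7]
top 0 [0. 0.] [0. 0.] 0.0
side 395 [ 523.  -282.5] [50.6 24.3] 84.7
```

View pics/box.png

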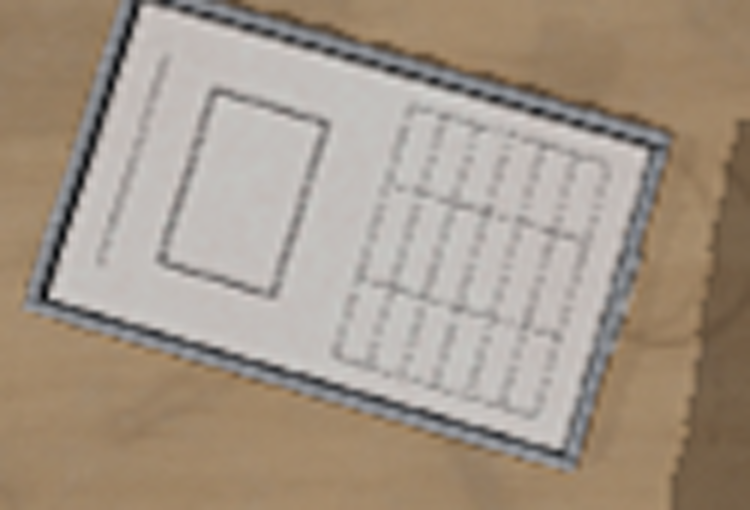

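The printed box has crop corners (212,90), (328,123), (274,297) and (160,262). I'm heading back −x before going on to the stamp.

Call:
{"op": "move_arm", "data": {
  "motion": [
    [-40, 0, 0, 0, 0, 2, 0],
    [-70, 40, 0, 0, 0, 4, 0],
    [-86, 80, 0, 0, 0, 4.7, 0],
    [-86, 115, 20, 0, 0, 4.7, 0],
    [-86, 115, 60, 0, 0, 4.7, 0]
  ]
}}

```text
clock: 9.78
tool_pos: [0.5222, -0.2838, 0.18]
eef_rot: [0.999, -0.051, 0.002, 0.002]
contact_force: [-0.3, 0.7, 0.5]
opening: 1.004
finger_force: 0.0
```

```bash
python3 go.py 522 -281 20 -6
python3 - <<'E'
from h import *
t=load('top');W=cloud(t)
c=np.array([[212,90],[328,123],[274,297],[160,262]],float);uv=(c+.5)/6-.5+[160,180]
m=np.zeros(W.shape[:2],np.uint8);cv2.fillPoly(m,[uv.round().astype(int)],1);m=m>0
zf=np.nanmedian(W[m][:,2]);print('forms z top',zf)
def back(s,uv,z):
    K,d,T=[np.asarray(s[k],float) for k in('intrinsics','dist','world_to_cam')]
    n=cv2.undistortPoints(uv.reshape(-1,1,2),K,d).reshape(-1,2);R=T[:3,:3];C=-R.T@T[:3,3]
    D=np.c_[n,np.ones(len(n))]@R; return C+D*((z-C[2])/D[:,2])[:,None]
B=back(t,uv,zf)*1000;print(B.round(1).tolist(),'centre',B.mean(0).round(1))
e=B[1]-B[0];print('edges',[np.linalg.norm(B[(i+1)%4]-B[i]).round(1) for i in range(4)])
v=(B[0]-B[3])+(B[1]-B[2]);print('tray x az',np.degrees(np.arctan2(v[1],v[0])))
s=snap('side');W2=cloud(s);uv2=proj(s,B/1000);print(uv2.round(1).tolist())
m=np.zeros(W2.shape[:2],np.uint8);cv2.fillPoly(m,[uv2.round().astype(int)],1);print('forms z side',np.nanmedian(W2[m>0][:,2]))
save(np.hstack([cv2.resize(s['frame'][140:215,180:255],None,fx=6,fy=6,interpolation=2),cv2.resize(s['frame'][220:295,225:283],None,fx=6,fy=6,interpolation=2)]),'sbox')
E
```

```text
t 9.78 pos [ 522.2 -283.8  180. ] az -5.8 tilt 0.29 q [ 0.47  0.72 -0.08  1.73  0.09  0.7  -1.33] open 1.004 F [-0.3  0.7  0.5]
shift [ -1.1  -3.3 160. ] turn [ 0.2 -0.2  0.2]
forms z top 0.029842418056756952
[[572.2, 118.1, 29.8], [557.6, 70.9, 29.8], [487.5, 93.1, 29.8], [502.6, 139.1, 29.8]] centre [530.  105.3  29.8]
edges [np.float64(49.4), np.float64(73.5), np.float64(48.4), np.float64(72.7)]
tray x az -17.235983706949117
[[233.3, 160.7], [232.3, 171.2], [205.0, 170.9], [207.2, 160.6]]
forms z side 0.029202010504188015
```

View pics/sbox.png

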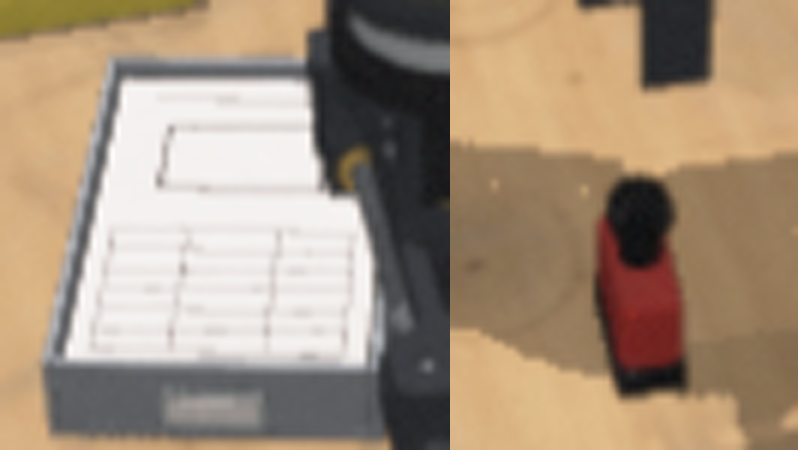

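The side view confirms the box: its visible corners fall within about 1 px of the prediction, putting the centre at about (531, 105) with the forms at z≈29.5. The gripper is above the stamp, so I'll descend.

Call:
{"op": "move_arm", "data": {
  "motion": [
    [-1, -3, 40, 0, 0, 0, 0],
    [-1, -3, 85, 0, 0, 0, 0],
    [-1, -3, 120, 0, 0, 0, 0],
    [-1, -3, 145, 0, 0, 0, 0],
    [-1, -3, 159, 0, 0, 0, 0]
  ]
}}

```text
clock: 10.45
tool_pos: [0.5214, -0.2754, 0.0194]
eef_rot: [0.999, -0.048, -0.001, -0.001]
contact_force: [0.1, -1.0, 0.6]
opening: 1.003
finger_force: 0.0
```

```bash
python3 go.py 522 -281 20 -6
```

```text
t 10.45 pos [ 521.4 -275.4   19.4] az -5.5 tilt 0.14 q [ 0.44  0.97 -0.05  1.8   0.12  0.38 -1.37] open 1.003 F [ 0.1 -1.   0.6]
shift [ 1.2  5.6 -0.6] turn [-0.1  0.1  0.5]
```

Call:
{"op": "move_arm", "data": {
  "motion": [
    [0, 4, 0, 0, 0, 0.3, 0],
    [0, 4, 0, 0, 0, 0.3, 0]
  ]
}}

```text
clock: 10.7
tool_pos: [0.522, -0.2819, 0.0213]
eef_rot: [0.999, -0.052, 0.001, 0.001]
contact_force: [-0.2, -0.9, 0.5]
opening: 1.002
finger_force: 0.0
```

```bash
python3 go.py 522 -281 20 -6
```

```text
t 10.70 pos [ 522.  -281.9   21.3] az -6.0 tilt 0.11 q [ 0.45  0.96 -0.05  1.8   0.12  0.38 -1.37] open 1.002 F [-0.2 -0.9  0.5]
shift [-0.1 -0.9  1.3] turn [ 0.1 -0.1  0. ]
```

Call:
{"op": "move_arm", "data": {
  "motion": [
    [0, 0, 0, 0, 0, 0, 0.25],
    [0, 0, 0, 0, 0, 0, 0.35],
    [0, 0, 0, 0, 0, 0, 0.42],
    [0, 0, 0, 0, 0, 0, 0.5],
    [0, 0, 0, 0, 0, 0, 0.6]
  ],
  "newtons": 45
}}

```text
clock: 11.32
tool_pos: [0.5215, -0.281, 0.0202]
eef_rot: [0.999, -0.052, 0.0, 0.0]
contact_force: [0.4, 0.9, 1.5]
opening: 0.586
finger_force: 45.0
```

```bash
python3 go.py 522 -281 20 -6
python3 - <<'E'
from plant import r
s=r.get_state();print(s['finger_force'],s['moment'])
E
```

```text
t 11.32 pos [ 521.5 -281.    20.2] az -5.9 tilt 0.01 q [ 0.45  0.97 -0.05  1.8   0.12  0.38 -1.37] open 0.586 F [0.4 0.9 1.5]
shift [ 0.5 -0.1  0.2] turn [ 0.  -0.   0.1]
45.00005571171641 [0.10591715 0.05176413 0.02298615]
```

Gripped at 51.6 mm, with the TCP 20.2 mm above the printing face. Lifting.

Call:
{"op": "move_arm", "data": {
  "motion": [
    [0, 0, -8, 0, 0, 0, 0.6],
    [0, 0, -30, 0, 0, 0, 0.6],
    [0, 0, -65, 0, 0, 0, 0.6],
    [0, 0, -100, 0, 0, 0, 0.6],
    [0, 0, -120, 0, 0, 0, 0.6]
  ]
}}

```text
clock: 11.95
tool_pos: [0.5219, -0.2815, 0.1423]
eef_rot: [0.999, -0.052, 0.001, 0.001]
contact_force: [0.8, 0.4, -0.3]
opening: 0.584
finger_force: 45.0
```

```bash
python3 go.py 531 105 130 72.8
```

```text
t 11.95 pos [ 521.9 -281.5  142.3] az -5.9 tilt 0.14 q [ 0.46  0.77 -0.08  1.76  0.1   0.61 -1.35] open 0.584 F [ 0.8  0.4 -0.3]
shift [ -31.  -385.4   11.9] turn [  0.1  -0.1 -78.7]
```

Call:
{"op": "move_arm", "data": {
  "motion": [
    [-3, -35, -5, 0, 0, -4, 0.6],
    [-7, -85, -10, 0, 0, -13, 0.6],
    [-11, -135, -10, 0, 0, -22, 0.6],
    [-15, -185, -10, 0, 0, -31, 0.6],
    [-19, -230, -10, 0, 0, -40, 0.6]
  ]
}}

```text
clock: 12.58
tool_pos: [0.5262, -0.0485, 0.1506]
eef_rot: [0.955, 0.296, 0.0, 0.0]
contact_force: [-0.4, 0.2, -1.1]
opening: 0.585
finger_force: 45.0
```

```bash
python3 go.py 531 105 120 72.8
```

```text
t 12.57 pos [526.2 -48.5 150.6] az 34.4 tilt 0.03 q [ 0.13  0.7  -0.21  1.94  0.27  0.53 -1.24] open 0.585 F [-0.4  0.2 -1.1]
shift [  90.7 -124.    30.6] turn [  0.   -0.  -38.4]
```

Call:
{"op": "move_arm", "data": {
  "motion": [
    [25, -34, 0, 0, 0, -9, 0.6],
    [50, -68, 5, 0, 0, -18, 0.6],
    [72, -98, 12, 0, 0, -27, 0.6],
    [86, -118, 22, 0, 0, -35, 0.6],
    [91, -124, 30, 0, 0, -38.4, 0.6]
  ]
}}

```text
clock: 13.2
tool_pos: [0.532, 0.105, 0.12]
eef_rot: [0.805, 0.593, 0.0, -0.0]
contact_force: [-0.6, -1.3, -0.6]
opening: 0.586
finger_force: 45.0
```

Call:
{"op": "move_arm", "data": {
  "motion": [
    [0, 0, 0, 0, 0, 0, 0.6],
    [0, 0, 0, 0, 0, 0, 0.6]
  ]
}}

```text
clock: 13.45
tool_pos: [0.5323, 0.1014, 0.1202]
eef_rot: [0.808, 0.59, -0.0, 0.001]
contact_force: [0.4, -0.8, -0.7]
opening: 0.589
finger_force: 45.0
```

```bash
python3 go.py 531 105 60 72.8
python3 - <<'E'
from h import *
s=snap('side');W=cloud(s);f=s['frame'].astype(int)
m=(f[...,0]>110)&(f[...,1]<70)&(f[...,2]<80)&(W[...,1]>0)&(W[...,1]<.2)&(W[...,2]>.06)
P=W[m];print(m.sum(),P.min(0).round(3),P.max(0).round(3),np.median(P,0).round(3))
save(cv2.resize(s['frame'][80:220,150:290],None,fx=4,fy=4,interpolation=2),'pres')
E
```

```text
t 13.45 pos [532.3 101.4 120.2] az 72.3 tilt 0.09 q [-0.08  0.77 -0.33  1.91  0.47  0.53 -1.04] open 0.589 F [ 0.4 -0.8 -0.7]
shift [ 3.1 -2.4 60.2] turn [ 0.   0.1 -0.5]
196 [0.509 0.081 0.119] [0.557 0.111 0.148] [0.531 0.09  0.138]
```

View pics/pres.png

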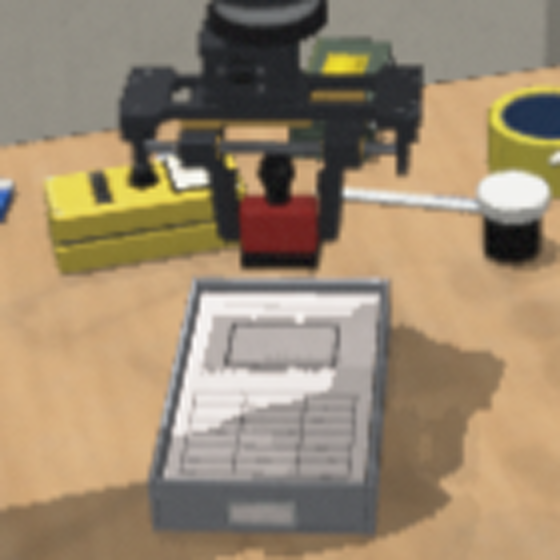

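The stamp hangs upright and square above the box. I'll descend to just above the rim and let it settle.

Call:
{"op": "move_arm", "data": {
  "motion": [
    [0, -2, 20, 0, 0, -0.5, 0.6],
    [0, -2, 38, 0, 0, -0.5, 0.6],
    [0, -2, 50, 0, 0, -0.5, 0.6],
    [0, -2, 56, 0, 0, -0.5, 0.6],
    [0, -2, 56, 0, 0, -0.5, 0.6]
  ]
}}

```text
clock: 14.12
tool_pos: [0.5303, 0.1037, 0.064]
eef_rot: [0.804, 0.594, -0.0, 0.0]
contact_force: [-0.2, 0.6, -0.6]
opening: 0.585
finger_force: 45.0
```

```bash
python3 go.py 531 105 55 72.8
```

```text
t 14.12 pos [530.3 103.7  64. ] az 72.9 tilt 0.02 q [-0.12  0.86 -0.26  1.94  0.53  0.4  -1.08] open 0.585 F [-0.2  0.6 -0.6]
shift [1.4 0.3 9. ] turn [-0.   0.   0.1]
```

Call:
{"op": "move_arm", "data": {
  "motion": [
    [1, 0, 4, 0, 0, 0, 0.6],
    [1, 0, 8, 0, 0, 0, 0.6],
    [1, 0, 11, 0, 0, 0, 0.6],
    [1, 0, 12, 0, 0, 0, 0.6],
    [1, 0, 13, 0, 0, 0, 0.6]
  ]
}}

```text
clock: 14.75
tool_pos: [0.5306, 0.1049, 0.051]
eef_rot: [0.804, 0.595, 0.0, 0.0]
contact_force: [-0.8, -0.8, -0.7]
opening: 0.583
finger_force: 45.0
```

Call:
{"op": "move_arm", "data": {
  "motion": [
    [0, 0, 0.7, 0, 0, 0, 0.6],
    [0, 0, 1.4, 0, 0, 0, 0.6],
    [0, 0, 2, 0, 0, 0, 0.6],
    [0, 0, 2, 0, 0, 0, 0.6]
  ]
}}

```text
clock: 15.25
tool_pos: [0.5306, 0.1049, 0.0493]
eef_rot: [0.804, 0.595, 0.0, 0.0]
contact_force: [-0.7, -0.2, 4.1]
opening: 0.592
finger_force: 45.0
```

Contact, about 4.8 N. I'll press further in small steps.

Call:
{"op": "move_arm", "data": {
  "motion": [
    [0, 0, 0.7, 0, 0, 0, 0.6],
    [0, 0, 1.3, 0, 0, 0, 0.6],
    [0, 0, 1.8, 0, 0, 0, 0.6],
    [0, 0, 1.8, 0, 0, 0, 0.6]
  ]
}}

```text
clock: 15.75
tool_pos: [0.5306, 0.105, 0.0479]
eef_rot: [0.804, 0.595, 0.0, 0.0]
contact_force: [-1.0, -0.6, 8.4]
opening: 0.582
finger_force: 45.0
```

Call:
{"op": "move_arm", "data": {
  "motion": [
    [0, 0, 0.6, 0, 0, 0, 0.6],
    [0, 0, 1.2, 0, 0, 0, 0.6],
    [0, 0, 1.2, 0, 0, 0, 0.6],
    [0, 0, 1.2, 0, 0, 0, 0.6],
    [0, 0, 1.2, 0, 0, 0, 0.6]
  ]
}}

```text
clock: 16.38
tool_pos: [0.5307, 0.105, 0.047]
eef_rot: [0.804, 0.595, 0.0, 0.0]
contact_force: [-2.1, 0.4, 11.6]
opening: 0.587
finger_force: 45.0
```

Call:
{"op": "move_arm", "data": {
  "motion": [
    [0, 0, 0, 0, 0, 0, 0.6],
    [0, 0, 0, 0, 0, 0, 0.6],
    [0, 0, 0, 0, 0, 0, 0.6],
    [0, 0, 0, 0, 0, 0, 0.6]
  ]
}}

```text
clock: 16.88
tool_pos: [0.5307, 0.105, 0.0471]
eef_rot: [0.804, 0.595, 0.0, 0.0]
contact_force: [-3.1, -0.1, 12.5]
opening: 0.586
finger_force: 45.0
```

Held about 12.5 N for roughly a second. Lifting straight off, then checking the print.

Call:
{"op": "move_arm", "data": {
  "motion": [
    [0, 0, -5, 0, 0, 0, 0.6],
    [0, 0, -20, 0, 0, 0, 0.6],
    [0, 0, -45, 0, 0, 0, 0.6],
    [0, 0, -75, 0, 0, 0, 0.6],
    [0, 0, -95, 0, 0, 0, 0.6]
  ]
}}

```text
clock: 17.5
tool_pos: [0.5309, 0.105, 0.1428]
eef_rot: [0.804, 0.595, 0.001, 0.0]
contact_force: [0.1, 0.4, -1.3]
opening: 0.584
finger_force: 45.0
```

```bash
python3 go.py 520 -150 130 30
python3 - <<'E'
from h import *
s=snap('side');save(cv2.resize(s['frame'][140:215,180:255],None,fx=7,fy=7,interpolation=2),'print')
E
```

```text
t 17.50 pos [530.9 105.  142.8] az 73.0 tilt 0.08 q [-0.06  0.74 -0.36  1.9   0.45  0.58 -1.02] open 0.584 F [ 0.1  0.4 -1.3]
shift [-247.    64.2   12.7] turn [ 0.  -0.1 43. ]
```

View pics/print.png

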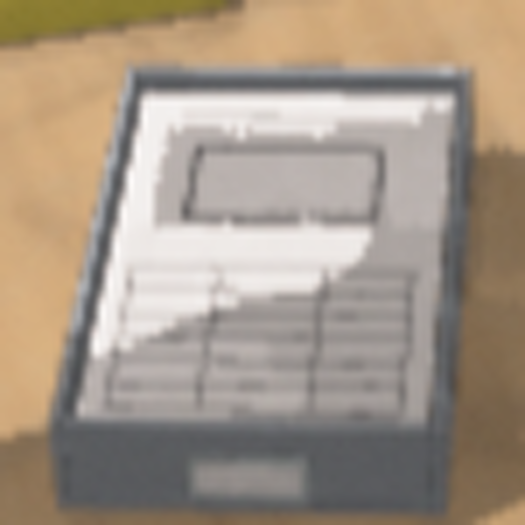

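No ink mark shows in the side view, so the picture may not render prints. The force and dwell were within spec, and I'll recheck from above. Carrying the stamp to bare desk at about (520, −150).

Call:
{"op": "move_arm", "data": {
  "motion": [
    [-45, 12, 0, 0, 0, 9, 0.6],
    [-100, 26, 0, 0, 0, 18, 0.6],
    [-155, 40, 0, 0, 0, 27, 0.6],
    [-208, 54, 4, 0, 0, 36, 0.6],
    [-247, 64, 12, 0, 0, 43, 0.6]
  ]
}}

```text
clock: 18.18
tool_pos: [0.519, -0.1531, 0.1291]
eef_rot: [0.967, 0.255, 0.0, 0.001]
contact_force: [0.4, 0.6, -0.9]
opening: 0.588
finger_force: 45.0
```

Call:
{"op": "move_arm", "data": {
  "motion": [
    [0, 0, 25, 0, 0, 0, 0.6],
    [0, 0, 55, 0, 0, 0, 0.6],
    [0, 0, 80, 0, 0, 0, 0.6],
    [0, 0, 97, 0, 0, 0, 0.6],
    [0, 0, 103, 0, 0, 0, 0.6]
  ]
}}

```text
clock: 18.8
tool_pos: [0.5191, -0.1499, 0.0252]
eef_rot: [0.966, 0.259, -0.001, -0.0]
contact_force: [0.5, -0.9, -0.3]
opening: 0.583
finger_force: 45.0
```

```bash
python3 go.py 520 -150 20.2 30
python3 - <<'E'
from h import *
s=snap('top');save(cv2.resize(s['frame'][165:290,150:340],None,fx=4,fy=4,interpolation=2),'top3')
E
```

```text
t 18.80 pos [ 519.1 -149.9   25.2] az 30.0 tilt 0.07 q [ 0.27  0.93 -0.12  1.95  0.35  0.28 -1.19] open 0.583 F [ 0.5 -0.9 -0.3]
shift [0.8 0.6 5. ] turn [-0.   0.1 -0. ]
```

View pics/top3.png

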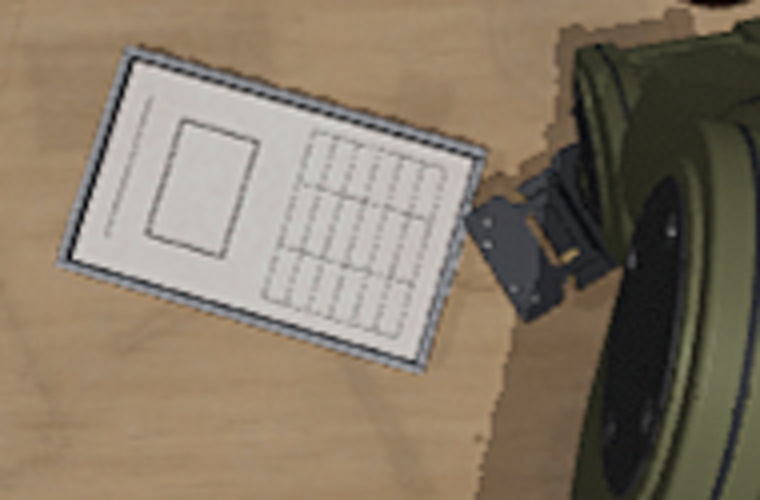

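The box is clean and unobstructed, and prints are evidently not rendered. Setting the stamp down slowly.

Call:
{"op": "move_arm", "data": {
  "motion": [
    [0, 0, 1.5, 0, 0, 0, 0.6],
    [0, 0, 3, 0, 0, 0, 0.6],
    [0, 0, 4, 0, 0, 0, 0.6],
    [0, 0, 4.8, 0, 0, 0, 0.6],
    [0, 0, 5.3, 0, 0, 0, 0.6]
  ]
}}

```text
clock: 19.48
tool_pos: [0.5194, -0.15, 0.0209]
eef_rot: [0.966, 0.259, 0.0, 0.0]
contact_force: [0.1, 0.0, -0.1]
opening: 0.583
finger_force: 45.0
```

Call:
{"op": "move_arm", "data": {
  "motion": [
    [0, 0, 0.4, 0, 0, 0, 0.6],
    [0, 0, 0.8, 0, 0, 0, 0.6],
    [0, 0, 0.8, 0, 0, 0, 0.6],
    [0, 0, 0.8, 0, 0, 0, 0.6]
  ]
}}

```text
clock: 19.98
tool_pos: [0.5194, -0.15, 0.0202]
eef_rot: [0.966, 0.259, 0.0, 0.0]
contact_force: [-0.3, 0.4, 3.9]
opening: 0.583
finger_force: 45.0
```

Standing on the desk (+3.9 N). I'll open gently and rise straight up.

Call:
{"op": "move_arm", "data": {
  "motion": [
    [0, 0, -0.3, 0, 0, 0, 0.35],
    [0, 0, -0.3, 0, 0, 0, 0.2],
    [0, 0, -0.3, 0, 0, 0, 0.05],
    [0, 0, -0.3, 0, 0, 0, 0],
    [0, 0, -2, 0, 0, 0, 0]
  ]
}}

```text
clock: 20.6
tool_pos: [0.5193, -0.15, 0.0219]
eef_rot: [0.966, 0.259, -0.0, -0.0]
contact_force: [-0.3, -0.1, -0.7]
opening: 1.0
finger_force: 0.0
```

Call:
{"op": "move_arm", "data": {
  "motion": [
    [0, 0, -20, 0, 0, 0, 0],
    [0, 0, -60, 0, 0, 0, 0],
    [0, 0, -110, 0, 0, 0, 0],
    [0, 0, -160, 0, 0, 0, 0],
    [-50, 0, -180, 0, 0, 0, 0]
  ]
}}

```text
clock: 21.22
tool_pos: [0.4806, -0.1734, 0.2052]
eef_rot: [0.965, 0.261, 0.005, 0.001]
contact_force: [-0.5, -2.1, -0.6]
opening: 1.0
finger_force: 0.0
```

Call:
{"op": "move_arm", "data": {
  "motion": [
    [-40, 20, 0, 0, 0, 0, 0],
    [-80, 50, 0, 0, 0, 0, 0],
    [-80, 100, 0, 0, 0, 0, 0],
    [-80, 100, 0, 0, 0, 0, 0],
    [-80, 100, 0, 0, 0, 0, 0]
  ]
}}

```text
clock: 21.85
tool_pos: [0.4563, -0.3006, 0.2018]
eef_rot: [0.966, 0.259, -0.0, -0.001]
contact_force: [-0.3, 0.2, 1.1]
opening: 0.999
finger_force: 0.0
```

```bash
python3 go.py
python3 - <<'E'
from h import *
s=snap('side');save(s['frame'],'end')
W=cloud(s);m=(np.abs(W[...,0]-.519)<.05)&(np.abs(W[...,1]+.152)<.05)&(W[...,2]>.012)&(W[...,2]<.1)
P=W[m];c,sz,a=cv2.minAreaRect((P[:,:2]*1000).astype(np.float32));print(np.round(c,1),np.round(sz,1),a,P[:,2].max())
E
```

```text
t 21.85 pos [ 456.3 -300.6  201.8] az 30.0 tilt 0.08 q [ 0.68  0.65 -0.3   1.84  0.28  0.7  -0.82] open 0.999 F [-0.3  0.2  1.1]
[ 517.6 -154.4] [23.7 53.3] 37.63572692871094 0.07311416183952395
```

View pics/end.png

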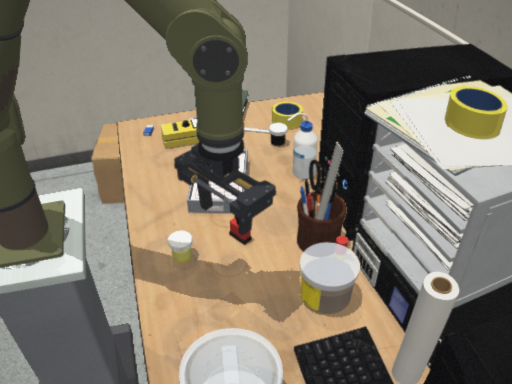

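The stamp base is at (241,230), partly hidden behind the raised gripper. I'll check numerically from above before handing in.

Run:
```python
from h import *
s=snap('top');W=cloud(s)
def rr(n,x,y,w,z0,z1):
    m=(np.abs(W[...,0]-x)<w)&(np.abs(W[...,1]-y)<w)&(W[...,2]>z0)&(W[...,2]<z1);P=W[m]
    if m.sum()<5: print(n,m.sum());return
    c,sz,a=cv2.minAreaRect((P[:,:2]*1000).astype(np.float32));print(n,m.sum(),np.round(c,1),np.round(sz,1),round(a,1),np.percentile(P[:,2],[5,50,95]).round(3))
rr('block',.519,-.15,.05,.03,.055);rr('handle',.519,-.15,.04,.065,.1)
rr('meter',.47,.314,.1,.04,.06)
print(r.get_state()['contact_force'])
```

```text
block 121 [ 518.2 -149.9] [23.7 50. ] 30.4 [0.041 0.045 0.048]
handle 89 [ 517.8 -149.9] [23.  22.4] 43.5 [0.067 0.077 0.08 ]
meter 1649 [470.  314.4] [145.4  65. ] 0.1 [0.047 0.052 0.056]
[-0.61880355 -0.09419573  0.09200641]
```

The stamp stands upright and the meter lies flat, so I'm handing in.

```bash
python3 -c "
from plant import finish_job
print(finish_job())"
```

```text
the job is handed in; nothing more can be done
None
```

The job is handed in at about 22 s: the meter lies flat on the bare desk, the stamp was pressed in the box at about 12.5 N for over half a second and stands upright on the desk again, and the bottle and jars were not touched; the cameras showed no ink, so I could not confirm the print by eye.

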